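Load the large stereoscope lens into the lens carousel

TASK

Turn the lens carousel by its bar handle until the large empty cup stands at the brass pointer on the fixed base, and only then pick up the large brass-rimmed lens and set it gently into that cup, lying flat on the cup's floor with its curved glass up. Leave the loaded cup at the pointer.

Things in the scene. Friction and masses are not known exactly. Their poses are not given: they have to be found in the camera images.
- lens_large: Large lens: round brass cell, 46 mm across, 20 mm high, straight sides, with a clear glass dome rising 5 mm more; about 80 g. Lies on the table, glass up. Origin: centre of its underside, z up. Not wanted: the small lens (28 mm across, 14 mm high), the open brass eyepiece ring (70 mm across, 8 mm high), the black septum, the scraper.
- large_cup (a point): Centre of the floor of the large cup on the carousel's wooden disc (210 mm across, top 34 mm above the table), 65 mm from the axis; turns with the disc. The cup is a brass rim on the disc, 60 mm inside, 66 mm outside, 10 mm high (rim 44 mm above the table). Two small cups, 34 mm inside, 120 degrees to either side, are too small for the lens.
- handle (a point): Top centre of the handle, on the disc's vertical axis, 79 mm above the table: an upright brass bar on the disc, 50 mm long, 12 mm thick, 45 mm high, its length (x axis) on the line to the large cup (at -x). Pinch across its thickness from above and turn 30 to 80 degrees clockwise (seen from above); light friction (0.05 N m), stays where left.
- load_point (a point): Loading point, fixed: where the centre of the large cup's floor must come; 65 mm from the axis on the line to the brass pointer, 34 mm above the table. The pointer is a small brass cone on a post on a tongue of the fixed base, just outside the disc, 112 to 158 mm from the axis, top 52 mm above the table, pointing to the axis.
Mind the look-alikes: they are no part of the job. What is shaped like the lens_large but green or orange is not meant.

How it is judged:
By the outcome, as a careful person would: the job done as asked, in the order asked, and still so for the second after the job is handed in, with the robot touching nothing.
It also fails if it takes over 61 s, if anything falls off the work surface, if the arm or the gripper's body presses on something with over 40 N, if the wrist force passes 120 N, or if a joint passes its speed limit or range.

ROBOT

A 6-joint arm with a two-finger parallel gripper is mounted at the origin on the work surface. World frame = base frame: x ahead of the robot, y to its left, z up, the work surface at z = 0. Lengths are in m, angles in rad, forces in N, time in s.
With the tool pointing down it reaches from about 0.375 to 0.75 m from the base axis. Payload 9 kg.
Tool frame: the origin (TCP) lies at the very end of the fingers, on their centre line; the grasp point (between the pads) lies 19 mm behind it (arm.tcp_to_grasp is the z of the grasp point in the tool frame, in m); z points along the fingers, y is the line along which they close (so a half turn about z gives the same grasp; the last joint's range is limited). The gripper opens to 85 mm and grips with 20 to 120 N. Pads are 22 mm wide; open, the fingers measure 114 mm over their backs; the gripper's body (76 mm by 85 mm) begins 54 mm behind the grasp point. The pads swing forward as they close: fully open they stand 13 mm farther back than shut.
Start: joints at [-1.383, 0.104, 0.097, 1.564, 0, 1.353], TCP at [0.237, -0.551, 0.231] pointing down, gripper open.
Joint ranges: [-2.99, 2.99], [-0.84, 1.86], [-1.1, 1.16], [-1.84, 2.11], [-1.51, 1.56], [-3.14, 3.14]. Speed limits (rad/s): [2.22, 2.22, 2.57, 3.14, 3.14, 3.14].

INTERFACE

Orientations are given as a unit quaternion [w, x, y, z].
In Python, from bench import status, viewer, job_done, arm gives the robot as it stands.
- The arm moves only by the shell command python3 -m inch 'ROWS' [FORCE]. ROWS is JSON, a list of rows, each a list of 3 entries, a list of its own where there are three numbers: the shift along the tool's x, y, z in m, then the turn, a rotation vector about the tool's x, y, z in degrees, then the closure in counts, from 0 (fully open) to 255 (shut). In form: [[[dx, dy, dz], [wx, wy, wz], gripper], ...]. A call has 1 to 8 rows; each row is the pose to reach, as a shift and turn from the pose commanded when the call began, along the tool's axes at that moment; what a row does not reach only later rows make up. A row lasts 1/8 s, in which the tool goes at most 62.5 mm and 10.7 degrees, less where a joint would pass 70% of its speed; a pose out of reach is approached as far as the arm can. A call with a gripper value outside its range is refused whole. The fingers move at their own pace and stop on an object; FORCE is the grip in N (left out, the last holds). Time passes only in rows, so rows that repeat a pose let the fingers close. It gives the time, the measured TCP pose, the force, the opening and the grip force at its end, in the units of the state.
- status.get_obs(): the state, without advancing time (a new reading comes with each control period).
- viewer.capture(name): name is "scene" or "side" or "wrist"; returns (picture, depth): 420x560x3 uint8, blue, green, red; 420x560 float32, m along the optical axis (not along the pixel's ray), 0 where there is no reading.
- viewer.calibration(name): a dict with "fovy" (degrees; the focal length in pixels is half the picture's height over the tangent of half this angle, whatever the lens; pixels are square), "cx", "cy" (the principal point, pixels), "position" and "attitude" of the camera in the world. Camera axes: x right, y down, z forward; pixel columns grow to the right and rows downward; lengths in m; the calibration is good to about 2 mm. A picture is of the moment at which its call begins: read the wrist's pose just before it. calibration takes no time and is no camera call; for the wrist camera it gives the pose at the moment of the call.
- job_done(): hands the job in; it is judged then, once.
The state is a dict: "time_s": time; "joint_pos": joint angles; "joint_vel": joint speeds; "joint_torque": joint torques, N m; "eef_pos": TCP position; "ee_rot": TCP orientation; "ft_force": force on the tool from outside, world axes, zero at the start; "torque": the same for the moment, N m; "opening": finger opening in m; "finger_force": force on a finger pad.
Only numpy, scipy, OpenCV 4.12 (cv2) and the standard library are available. Lean on these libraries where they do the work, as an engineer would, in place of code of your own. Each camera call takes 0.05 s, during which the arm holds its last target. There are 200 camera calls.

## Working session

There is one attempt and no reset: what is moved stays moved. The work goes in short steps, Python scripts to look and compute and a shell command to move; the robot and the scene stay as the last step left them, time stands still between calls to the robot, and variables do not carry over. Pictures are saved under pics/ and viewed, at most 10 in all, crops included, and the job is handed in when it is done.

```bash
mkdir -p pics; ls; cat > h.py <<'E'
import numpy as np,cv2
from scipy.spatial.transform import Rotation as R
from bench import status,viewer,arm
def cap(n,f=None):
    c=viewer.calibration(n); p,d=viewer.capture(n)
    if f: cv2.imwrite('pics/'+f,p)
    return p,d,c
def rot(q): return R.from_quat(np.array(q)[[1,2,3,0]]).as_matrix()
def K(c): return 210/np.tan(np.radians(c['fovy'])/2)
def ray(c,u,v):
    d=np.array([(u-c['cx'])/K(c),(v-c['cy'])/K(c),1]); return np.array(c['position']),rot(c['attitude'])@d
def onz(c,u,v,z):
    o,d=ray(c,u,v); return o+d*(z-o[2])/d[2]
def dep(c,D,u,v):
    o,d=ray(c,u,v); return o+d*D[int(v),int(u)]
def proj(c,p):
    q=rot(c['attitude']).T@(np.array(p)-c['position']); return q[:2]/q[2]*K(c)+[c['cx'],c['cy']]
E
python3 - <<'E'
from h import *
print(status.get_obs())
ps=[]
for n in('scene','side','wrist'):
    p,d,c=cap(n,n+'0.png'); print(n,c,d.min(),d.max()); np.savez('/tmp/'+n,p=p,d=d)
E
```

```text
pics
{'time_s': 0.0, 'joint_pos': array([-1.38271625e+00,  1.04714229e-01,  9.64703199e-02,  1.56392352e+00,
        2.97328327e-05,  1.35312782e+00]), 'joint_vel': array([ 0.00017214,  0.00084711, -0.00060129, -0.00068721,  0.00030474,
       -0.00184497]), 'joint_torque': array([-1.58384966e-03, -5.56933951e+01,  5.03649831e+01,  1.67386484e-02,
       -5.02576677e-04, -2.11260931e-05]), 'eef_pos': array([ 0.23679324, -0.55092595,  0.23051418]), 'ee_rot': array([-6.85258179e-04,  9.79491268e-01,  2.01485448e-01,  2.50066354e-05]), 'ft_force': array([-0.15781875,  0.54432564,  0.10617659]), 'torque': array([-0.04752464,  0.02610211,  0.06294107]), 'finger_force': 0.0, 'opening': 0.0852242144723572}
scene {'fovy': 44.9585041018815, 'cx': 285.3988069778857, 'cy': 210.33338207092586, 'position': array([1.17866302, 0.17838385, 0.76146476]), 'attitude': array([-0.23101763,  0.56817292,  0.72726855, -0.30804357])} 0.0 3.2010665
side {'fovy': 45.93764432617722, 'cx': 276.5312489829095, 'cy': 219.21306700214384, 'position': array([0.07421797, 0.65454435, 0.62999648]), 'attitude': array([ 0.13010796, -0.24586168,  0.85064561, -0.4461233 ])} 0.0 3.5702937
wrist {'fovy': 65.24297289444168, 'cx': 278.7587638861605, 'cy': 205.6402277032781, 'position': array([ 0.29860814, -0.52461483,  0.37397171]), 'attitude': array([ 0.1118169 ,  0.82773104, -0.54479312, -0.0745571 ])} 0.0 1.4026883
```

View pics/scene0.png

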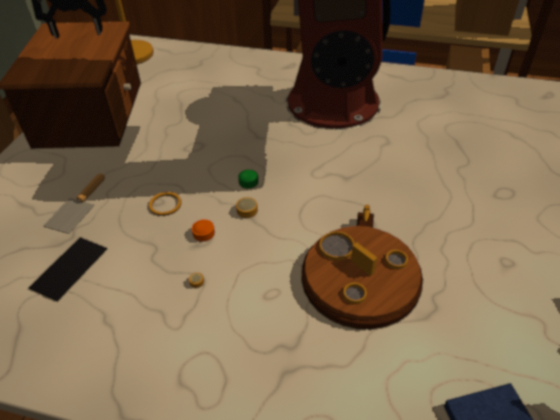

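View pics/side0.png

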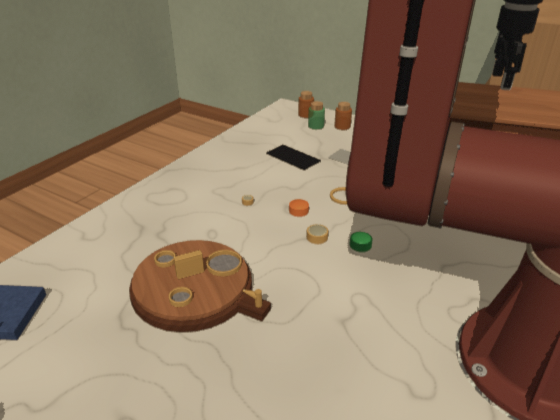

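The scene view shows the large lens at (247,207), the large cup at (337,245), the handle at (363,260) and the pointer at (367,213). In the side view they are at (317,233), (224,263), (189,265) and (258,297).

```bash
cat >> h.py <<'E'
def tri(c1,a,c2,b):
    o1,d1=ray(c1,*a);o2,d2=ray(c2,*b)
    s=np.linalg.lstsq(np.c_[d1,-d2],o2-o1,rcond=None)[0]
    p,q=o1+s[0]*d1,o2+s[1]*d2
    return (p+q)/2,np.linalg.norm(p-q)
E
python3 - <<'E'
from h import *
cs=viewer.calibration('scene');cd=viewer.calibration('side')
S=np.load('/tmp/scene.npz');D=np.load('/tmp/side.npz')
for n,a,b in [('lens',(247,205),(317,231)),('cup rim',(337,244),(224,263)),('handle top',(364,256),(189,257)),('pointer',(367,208),(258,291)),('disc',(363,270),(191,278))]:
    p,e=tri(cs,a,cd,b); print(n,p.round(3),e.round(4),'depth',dep(cs,S['d'],*a).round(3),dep(cd,D['d'],*b).round(3))
# disc ellipse from depth: points at 25..40mm
for c,im in((cs,S),(cd,D)):
    v,u=np.mgrid[:420,:560]; d=np.stack([(u-c['cx'])/K(c),(v-c['cy'])/K(c),np.ones_like(u)],-1)@rot(c['attitude']).T
    P=np.array(c['position'])+d*im['d'][...,None]
    m=(im['d']>0)&(abs(P[...,2]-.034)<.006)&(np.hypot(P[...,0]-.62,P[...,1]-.0)<.4)
    m=m.astype(np.uint8); n,l,st,ce=cv2.connectedComponentsWithStats(m)
    k=1+np.argmax(st[1:,4]); q=P[l==k]; (x,y),r=cv2.minEnclosingCircle(q[:,:2].astype(np.float32)); print(st[k],x,y,r,q[:,2].mean())
E
```

```text
lens [ 0.454 -0.102  0.017] 0.0028 depth [ 0.464 -0.098  0.025] [ 0.449 -0.093  0.026]
cup rim [0.539 0.105 0.039] 0.0004 depth [0.536 0.105 0.036] [0.542 0.101 0.035]
handle top [0.579 0.157 0.069] 0.0072 depth [0.588 0.16  0.076] [0.57  0.161 0.078]
pointer [0.437 0.145 0.049] 0.0048 depth [0.444 0.148 0.054] [0.434 0.147 0.054]
disc [0.576 0.16  0.024] 0.0039 depth [0.588 0.162 0.037] [0.567 0.166 0.034]
[ 305  226  116   93 6400] 0.578872799873352 0.15865039825439453 0.1063942015171051 0.03413104742301965
[ 132  240  116   80 5268] 0.5723354816436768 0.1587986797094345 0.10847654193639755 0.034414900738493945
```

```bash
cat >> h.py <<'E'
def go(p,yaw,at=None):
    """tool-frame shift from current pose to world p; turn about tool z (deg, net) to x-axis yaw"""
    o=status.get_obs();M=rot(o['ee_rot']);y=np.degrees(np.arctan2(M[1,0],M[0,0]))
    print('shift',(M.T@(np.array(p)-o['eef_pos'])).round(4),'yaw now',y.round(2),'wz',(y-yaw).round(2), 'pos',o['eef_pos'].round(4),'tilt',M[:,2].round(4),'q',o['joint_pos'].round(2),'t',o['time_s'])
E
python3 - <<'E'
from h import *
c=viewer.calibration('wrist'); print(onz(c,280,210,0.02))
M=rot(status.get_obs()['ee_rot']);print(M.T@(c['position']-status.get_obs()['eef_pos']),M.T@rot(c['attitude']))
go([.50,.0,.25],-126.3)
E
```

```text
[ 0.20441153 -0.56615142  0.02      ]
[ 6.72272085e-02  2.24094483e-05 -1.43386937e-01] [[ 5.80041918e-04 -9.63801881e-01 -2.66618825e-01]
 [ 9.99999767e-01  6.55171860e-04 -1.92837430e-04]
 [ 3.60538229e-04 -2.66618651e-01  9.63802036e-01]]
shift [ 0.4593 -0.4024 -0.0188] yaw now 23.25 wz 149.55 pos [ 0.2368 -0.551   0.2307] tilt [-2.0e-04  1.1e-03 -1.0e+00] q [-1.38  0.1   0.1   1.56  0.    1.35] t 0.15
```

```bash
python3 -m inch '[[[0.46,-0.40,-0.05],[0,0,-80],0],[[0.46,-0.40,-0.05],[0,0,-80],0],[[0.46,-0.40,-0.05],[0,0,-80],0],[[0.46,-0.40,-0.05],[0,0,-80],0],[[0.46,-0.40,-0.05],[0,0,-80],0],[[0.46,-0.40,-0.05],[0,0,-80],0],[[0.46,-0.40,-0.05],[0,0,-80],0],[[0.46,-0.40,-0.05],[0,0,-80],0]]'
python3 - <<'E'
from h import *
go([.52,.03,.28],153)
E
```

```text
time_s: 1.15
eef_pos: [0.4538, -0.1005, 0.2723]
ee_rot: [0.0, 0.619, 0.785, -0.0]
ft_force: [-0.3, -0.3, -0.2]
opening: 0.0854
finger_force: 0.0
shift [ 0.1114  0.0948 -0.0077] yaw now 103.48 wz -49.52 pos [ 0.4538 -0.1005  0.2723] tilt [ 4.e-04 -3.e-04 -1.e+00] q [-0.5  -0.29 -0.2   1.66 -0.    0.84] t 1.15
```

```bash
python3 - <<'E'
from h import *
p,d,c=cap('wrist','w1.png');np.savez('/tmp/w1',p=p,d=d,c=np.array(c,dtype=object))
print(dep(c,d,280,210))
E
python3 -m inch '[[[0.10,0.10,-0.01],[0,0,-80],0],[[0.10,0.10,-0.01],[0,0,-80],0],[[0.10,0.10,-0.01],[0,0,-80],0],[[0.10,0.10,-0.01],[0,0,-80],0],[[0.10,0.10,-0.01],[0,0,-80],0],[[0.10,0.10,-0.01],[0,0,-80],0],[[0.10,0.10,-0.01],[0,0,-80],0],[[0.10,0.10,-0.01],[0,0,-80],0]]'
python3 - <<'E'
from h import *
p,d,c=cap('wrist','w2.png');np.savez('/tmp/w2',p=p,d=d,c=np.array(c,dtype=object))
go([.578,.158,.2],-126.3)
E
```

```text
[ 4.67717075e-01 -1.52115219e-01 -1.48109292e-04]
time_s: 2.2
eef_pos: [0.5276, 0.0178, 0.2819]
ee_rot: [-0.0, -0.03, 1.0, 0.0]
ft_force: [0.4, -0.0, 0.1]
opening: 0.0853
finger_force: 0.0
shift [-0.0593  0.1367  0.0818] yaw now -176.36 wz -50.06 pos [0.5276 0.0178 0.2819] tilt [-5.e-04  1.e-04 -1.e+00] q [-0.21 -0.1  -0.01  1.66 -0.   -0.28] t 2.25
```

View pics/w2.png

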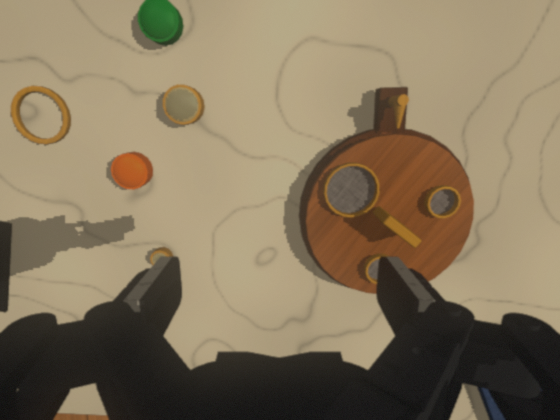

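View pics/w1.png

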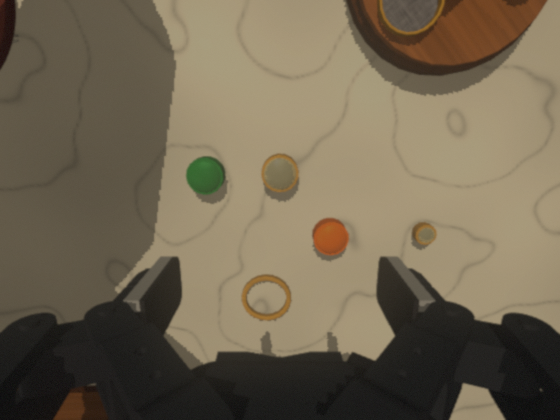

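In w2, the large cup is at (351,190), the bar handle runs (388,220)–(420,243), the pointer is at (402,110) and the large lens is at (183,105). In w1 the lens is at (280,172).

```bash
cat >> h.py <<'E'
def cloud(c,D):
    v,u=np.mgrid[:420,:560]; d=np.stack([(u-c['cx'])/K(c),(v-c['cy'])/K(c),np.ones_like(u)],-1)@rot(c['attitude']).T
    return np.array(c['position'])+d*D[...,None]
def load(n):
    z=np.load('/tmp/%s.npz'%n,allow_pickle=True); return z['p'],z['d'],z['c'].item()
E
cat > meas.py <<'E'
from h import *
def comps(m,amin=15):
    n,l,st,ce=cv2.connectedComponentsWithStats(m.astype(np.uint8)); return [(l==i) for i in range(1,n) if st[i,4]>=amin]
def carousel(p,D,c):
    P=cloud(c,D); near=(D>0)&(np.hypot(P[...,0]-.578,P[...,1]-.158)<.17)
    top=near&(abs(P[...,2]-.0785)<.006)
    m=max(comps(top),key=np.sum); q=P[m]; (x,y),(w,h),a=cv2.minAreaRect((q[:,:2]*1000).astype(np.float32))
    b=cv2.boxPoints(((x,y),(w,h),a)); e=b[1]-b[0] if np.linalg.norm(b[1]-b[0])>np.linalg.norm(b[2]-b[1]) else b[2]-b[1]
    print('handle top',x,y,w,h,'dir',np.degrees(np.arctan2(e[1],e[0]))%180,'z',np.median(q[:,2]))
    dm=near&(abs(P[...,2]-.034)<.005)
    m=max(comps(dm),key=np.sum); print('disc',cv2.minEnclosingCircle(P[m][:,:2].astype(np.float32)))
    hsv=cv2.cvtColor(p,cv2.COLOR_BGR2HSV)
    for m in comps(near&(hsv[...,1]<90)&(P[...,2]>.028),30):
        k=cv2.findContours(m.astype(np.uint8),0,2)[0][0]
        if len(k)<5: continue
        el=cv2.fitEllipse(k); f=onz(c,*el[0],.034); print('grey',np.round(el[0],1),np.round(el[1],1),'floor',f.round(4),'depthz',np.median(P[m][:,2]).round(4))
    pm=near&(P[...,2]>.04)&(np.hypot(P[...,0]-.578,P[...,1]-.158)>.108)
    for m in comps(pm,5): print('pointer',P[m].mean(0).round(4),P[m].max(0).round(4),m.sum())
E
python3 - <<'E'
from meas import *
carousel(*load('w2'))
E1=[]
for n,(u,v) in(('w1',(280,172)),('w2',(183,105))):
    p,D,c=load(n);P=cloud(c,D)
    z=P[...,2]; m=(z>.012)&(z<.04)&(D>0); l=[k for k in comps(m,50) if k[v,u]][0]
    q=P[l]; (x,y),r=cv2.minEnclosingCircle(q[:,:2].astype(np.float32)); print(n,'lens',x,y,r,'ztop',np.percentile(q[:,2],[50,95,99]))
    g=(cv2.cvtColor(p,cv2.COLOR_BGR2HSV)); el=cv2.fitEllipse(max(cv2.findContours(l.astype(np.uint8),0,2)[0],key=len)); print(el); E1.append((c,el[0]))
print(tri(*E1[0],*E1[1]))
E
```

```text
handle top 576.9160766601562 158.68563842773438 50.34701919555664 12.084602355957031 dir 56.19766 z 0.07943757206739141
disc ((0.5772755742073059, 0.1589910387992859), 0.10522723942995071)
grey [350.6 189.1] [43.2 47.8] floor [0.5415 0.1065 0.034 ] depthz 0.0353
grey [442.1 201.1] [19.4 25.2] floor [0.5497 0.2209 0.034 ] depthz 0.0353
grey [365.3 350.6] [156.2 342.2] floor [0.7717 0.1551 0.034 ] depthz 0.3619
pointer [0.4439 0.1458 0.0478] [0.4648 0.1524 0.0542] 321
pointer [0.5134 0.0349 0.3615] [0.5317 0.0726 0.3839] 22076
w1 lens 0.45435813069343567 -0.10137428343296051 0.022950448095798492 ztop [0.02363296 0.02593903 0.02659132]
((279.268310546875, 172.8557586669922), (36.5635871887207, 36.76714324951172), 0.9572883248329163)
w2 lens 0.45473819971084595 -0.10148654133081436 0.02293393574655056 ztop [0.02354494 0.02602212 0.02667311]
((181.92486572265625, 103.98733520507812), (37.73478317260742, 41.02310562133789), 138.15347290039062)
(array([ 0.45436125, -0.10067419,  0.02137692]), np.float64(0.00014602464016842903))
```

```bash
python3 -m inch '[[[-0.058,0.1375,0.16],[0,0,-52.5],120],[[-0.058,0.1375,0.16],[0,0,-52.5],120],[[-0.058,0.1375,0.16],[0,0,-52.5],120],[[-0.058,0.1375,0.16],[0,0,-52.5],120],[[-0.058,0.1375,0.16],[0,0,-52.5],120],[[-0.058,0.1375,0.16],[0,0,-52.5],120],[[-0.058,0.1375,0.16],[0,0,-52.5],120]]' 40
python3 - <<'E'
from h import *
go([.577,.1587,.050],-123.8)
E
```

```text
time_s: 3.12
eef_pos: [0.5781, 0.1581, 0.1225]
ee_rot: [0.0, -0.465, 0.885, -0.0]
ft_force: [-0.3, -0.5, 0.4]
opening: 0.0448
finger_force: 0.0
shift [0.0001 0.0012 0.0725] yaw now -124.52 wz -0.72 pos [0.5781 0.1581 0.1225] tilt [ 6.e-04 -1.e-04 -1.e+00] q [ 0.05  0.11 -0.1   1.37 -0.   -0.92] t 3.125
```

```bash
python3 -m inch '[[[0,0.001,0.04],[0,0,-0.7],120],[[0,0.001,0.0725],[0,0,-0.7],120],[[0,0.001,0.0725],[0,0,-0.7],120],[[0,0.001,0.0725],[0,0,-0.7],200],[[0,0.001,0.0725],[0,0,-0.7],255],[[0,0.001,0.0725],[0,0,-0.7],255],[[0,0.001,0.0725],[0,0,-0.7],255],[[0,0.001,0.0725],[0,0,-0.7],255]]' 40
python3 - <<'E'
from h import *
p,d,c=cap('wrist','w3.png');np.savez('/tmp/w3',p=p,d=d,c=np.array(c,dtype=object))
go([.577,.1587,.050],-174.5)
P=cloud(c,d);r=np.hypot(P[...,0]-.577,P[...,1]-.1588);th=np.degrees(np.arctan2(P[...,1]-.1588,P[...,0]-.577))
m=(d>0)&(P[...,2]>.044)&(P[...,2]<.06)&(r>.108)&(r<.17);print(m.sum(),P[m].mean(0) if m.sum() else 0,)
p,d,c=load('w2')
P=cloud(c,d);r=np.hypot(P[...,0]-.577,P[...,1]-.1588);th=np.degrees(np.arctan2(P[...,1]-.1588,P[...,0]-.577))
for a in np.arange(.105,.165,.006):
    m=(d>0)&(P[...,2]>.042)&(P[...,2]<.06)&(r>a)&(r<a+.006)
    if m.sum(): print(a.round(3),m.sum(),P[m].mean(0).round(4),th[m].min().round(1),th[m].max().round(1))
E
```

```text
time_s: 4.12
eef_pos: [0.5777, 0.1593, 0.0519]
ee_rot: [0.001, -0.473, 0.881, -0.0]
ft_force: [-4.3, 0.9, 6.3]
opening: 0.0113
finger_force: 40.4
shift [0.0009 0.0003 0.0019] yaw now -123.56 wz 50.94 pos [0.5778 0.1593 0.0519] tilt [ 2.e-03  5.e-04 -1.e+00] q [ 0.05  0.15 -0.19  1.24  0.   -0.93] t 4.175
1938 [0.44429976 0.14608602 0.04837906]
0.111 15 [0.463  0.1485 0.0432] -175.9 -174.0
0.117 32 [0.4573 0.1479 0.0441] -176.4 -173.4
0.123 40 [0.4515 0.1471 0.0454] -176.5 -173.0
0.129 62 [0.4457 0.1458 0.046 ] -177.2 -172.2
0.135 78 [0.4396 0.1447 0.0499] -177.3 -171.9
0.141 77 [0.4339 0.1451 0.0516] -177.3 -172.0
0.147 5 [0.4302 0.1449 0.0491] -175.5 -173.9
```

```bash
python3 -m inch '[[[0,0,0],[0,0,8],255],[[0,0,0],[0,0,16],255],[[0,0,0],[0,0,24],255],[[0,0,0],[0,0,32],255],[[0,0,0],[0,0,40],255],[[0,0,0],[0,0,47],255],[[0,0,0],[0,0,51],255],[[0,0,0],[0,0,51],255]]'
python3 - <<'E'
from meas import *
go([.577,.1587,.050],-174.5)
p,d,c=cap('side');carousel(p,d,c)
p,d,c=cap('wrist','w4.png');carousel(p,d,c)
E
```

```text
time_s: 5.18
eef_pos: [0.5778, 0.1593, 0.052]
ee_rot: [0.001, -0.047, 0.999, 0.0]
ft_force: [-3.8, 1.0, 6.6]
opening: 0.0113
finger_force: 40.4
shift [ 0.0008 -0.0005  0.0019] yaw now -174.62 wz -0.12 pos [0.5778 0.1593 0.052 ] tilt [ 2.1e-03  4.0e-04 -1.0e+00] q [ 0.05  0.15 -0.19  1.24  0.   -0.04] t 5.175
handle top 565.856201171875 164.15155029296875 39.423728942871094 28.578277587890625 dir 63.635654 z 0.07869501750600444
disc ((0.5753567814826965, 0.159396231174469), 0.10637201368808746)
grey [125.6  11. ] [42.4 68.7] floor [ 2.2931 -1.3203  0.034 ] depthz 0.4884
grey [193.9 111.8] [28.3 47.6] floor [ 1.0647 -0.4323  0.034 ] depthz 0.3587
grey [179.7 207.5] [ 54.1 112.5] floor [7.408e-01 2.000e-04 3.400e-02] depthz 0.1923
grey [219.9 282.8] [16.8 31.5] floor [0.5154 0.1481 0.034 ] depthz 0.0351
grey [155.9 284.7] [ 7.1 16. ] floor [0.6087 0.2129 0.034 ] depthz 0.035
pointer [0.4463 0.2003 0.5028] [0.4805 0.2117 0.5241] 1424
pointer [0.4406 0.1493 0.0468] [0.4648 0.1544 0.0539] 122
handle top 575.6371459960938 161.39385986328125 48.65935134887695 35.188507080078125 dir 30.223927 z 0.07952108304266588
disc ((0.5774877071380615, 0.159121572971344), 0.1051282286643982)
grey [278.9 116.4] [124.7 129.7] floor [0.5111 0.153  0.034 ] depthz 0.0353
grey [284.  376.4] [199.7 481.1] floor [0.6597 0.1703 0.034 ] depthz 0.1306
pointer [0.4656 0.1492 0.0426] [0.4661 0.1507 0.0445] 31
```

View pics/w4.png

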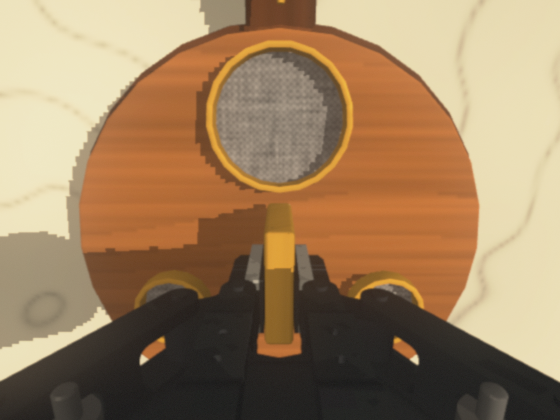

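The large cup (280,116) now lines up with the pointer tip at (281,0). I'll release, rise and re-measure.

```bash
python3 -m inch '[[[0,0,0],[0,0,0],120],[[0,0,0],[0,0,0],120],[[0,0,0],[0,0,0],120],[[0,0,-0.05],[0,0,0],120],[[0,0,-0.11],[0,0,0],120],[[0.03,0,-0.17],[0,0,0],0],[[0.06,0,-0.20],[0,0,0],0],[[0.06,0,-0.20],[0,0,0],0]]'
python3 - <<'E'
from meas import *
p,d,c=cap('wrist','w5.png');carousel(p,d,c);np.savez('/tmp/w5',p=p,d=d,c=np.array(c,dtype=object))
P=cloud(c,d);hsv=cv2.cvtColor(p,cv2.COLOR_BGR2HSV)
# rim outer circle
r=np.hypot(P[...,0]-.512,P[...,1]-.1525)
m=(d>0)&(P[...,2]>.0405)&(P[...,2]<.049)&(r<.045)
print('rim',cv2.minEnclosingCircle(P[m][:,:2].astype(np.float32)),np.median(P[m][:,2]))
m=(d>0)&(P[...,2]>.0445)&(P[...,2]<.06)&(np.hypot(P[...,0]-.445,P[...,1]-.146)<.03);print('ptr',P[m].mean(0) if m.any() else 0)
go([.4545,-.1015,.12],-174.5)
E
```

```text
time_s: 6.28
eef_pos: [0.5176, 0.1534, 0.2537]
ee_rot: [0.003, -0.048, 0.999, -0.0]
ft_force: [0.6, -0.3, -0.3]
opening: 0.0853
finger_force: 0.0
handle top 577.0349731445312 158.95127868652344 50.25614929199219 11.654338836669922 dir 5.2910466 z 0.07938625644831696
disc ((0.5772406458854675, 0.15912756323814392), 0.10506127774715424)
grey [278.9 172.2] [50.2 51.3] floor [0.5127 0.1531 0.034 ] depthz 0.0352
grey [231.  254.6] [20.6 25.3] floor [0.6176 0.1055 0.034 ] depthz 0.0352
grey [326.4 254.9] [20.5 25.2] floor [0.607  0.2194 0.034 ] depthz 0.0353
grey [280.5 348.5] [177.4 480.7] floor [0.7446 0.1775 0.034 ] depthz 0.3307
pointer [0.4447 0.1473 0.0479] [0.4656 0.1542 0.0551] 341
rim ((0.5172381401062012, 0.15436255931854248), 0.03781535476446152) 0.04440084651617038
ptr [0.44197626 0.14691113 0.04928535]
shift [ 0.0876 -0.2476  0.131 ] yaw now -174.55 wz -0.05 pos [0.5177 0.1533 0.2512] tilt [ 0.0033  0.     -1.    ] q [ 0.05 -0.08 -0.05  1.6  -0.   -0.05] t 6.325
```

The cup is at (0.5127,0.1531), bar 5.3° against pointer 5.1–5.5°, so it is aligned. Next is the lens. I'll set the fingers near its width on the way, to see where their tips stand.

```bash
python3 -m inch '[[[0.088,-0.2475,0.08],[0,0,0],115],[[0.088,-0.2475,0.08],[0,0,0],115],[[0.088,-0.2475,0.08],[0,0,0],115],[[0.088,-0.2475,0.08],[0,0,0],115],[[0.088,-0.2475,0.12],[0,0,0],115],[[0.088,-0.2475,0.12],[0,0,0],115],[[0.088,-0.2475,0.12],[0,0,0],115]]' 30
python3 - <<'E'
from meas import *
o=status.get_obs();M=rot(o['ee_rot'])
p,d,c=cap('wrist','w6.png')
P=cloud(c,d);T=(P-o['eef_pos'])@M
f=(d>0)&(abs(T[...,0])<.03)&(abs(T[...,1])<.06)&(T[...,2]<.03)
for s in(-1,1):
    q=T[f&(T[...,1]*s>0)]; k=q[:,2].argsort()[-300:]; print('tip z',np.percentile(q[:,2],[90,98,99.8]).round(4)); t=q[k]; print('y',t[:,1].min().round(4),t[:,1].max().round(4),'x',t[:,0].min().round(4),t[:,0].max().round(4))
    for z in np.arange(-.04,.008,.006):
        w=q[abs(q[:,2]-z)<.003]
        if len(w): print(z.round(3),len(w),np.abs(w[:,1]).min().round(4),np.abs(w[:,1]).max().round(4))
m=(d>0)&(P[...,2]>.012)&(P[...,2]<.04)&(np.hypot(P[...,0]-.4545,P[...,1]+.1014)<.03)
print('lens',cv2.minEnclosingCircle(P[m][:,:2].astype(np.float32)),m.sum(),np.percentile(P[m][:,2],99.5),o['opening'])
go([.4545,-.1014,.012],-174.5)
E
```

```text
time_s: 7.2
eef_pos: [0.4534, -0.1011, 0.1299]
ee_rot: [-0.0, -0.048, 0.999, 0.0]
ft_force: [-0.2, -0.5, 0.7]
opening: 0.047
finger_force: 0.0
tip z [-0.0503 -0.0192 -0.0071]
y -0.0368 -0.0233 x -0.0112 0.0117
-0.04 542 0.0231 0.0329
-0.034 341 0.0232 0.037
-0.028 371 0.0232 0.0372
-0.022 322 0.0232 0.0372
-0.016 274 0.0233 0.0373
-0.01 203 0.0233 0.0363
-0.004 55 0.0233 0.0238
tip z [-0.0504 -0.0194 -0.0071]
y 0.0231 0.0367 x -0.0105 0.0117
-0.04 544 0.023 0.0348
-0.034 356 0.0229 0.0372
-0.028 359 0.023 0.0369
-0.022 324 0.023 0.0371
-0.016 277 0.0231 0.0368
-0.01 201 0.0231 0.0361
-0.004 53 0.0232 0.0236
lens ((0.45468851923942566, -0.10202886909246445), 0.02313716523349285) 2521 0.026730643082704904 0.046996425254485226
shift [-0.0004 -0.0004  0.1187] yaw now -174.5 wz -0.0 pos [ 0.454  -0.101   0.1307] tilt [ 1.e-03 -4.e-04 -1.e+00] q [-0.5  -0.31 -0.48  1.41  0.   -0.6 ] t 7.25
```

View pics/w6.png

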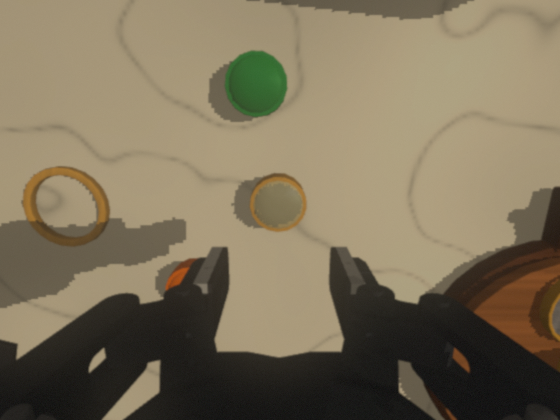

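```bash
python3 -m inch '[[[0,0,0.03],[0,0,0],60],[[0,0,0.06],[0,0,0],60],[[0,0,0.10],[0,0,0],60],[[0,0,0.123],[0,0,0],60],[[0,0,0.123],[0,0,0],60],[[0,0,0.123],[0,0,0],60]]' 30
python3 - <<'E'
from h import *
go([.4546,-.1016,.008],-174.5)
E
```

```text
time_s: 8.0
eef_pos: [0.4546, -0.1016, 0.0086]
ee_rot: [0.001, -0.048, 0.999, -0.001]
ft_force: [-0.4, -1.0, 0.8]
opening: 0.0657
finger_force: 0.0
shift [-0.     -0.      0.0006] yaw now -174.49 wz 0.01 pos [ 0.4546 -0.1016  0.0086] tilt [ 0.0022 -0.0012 -1.    ] q [-0.5  -0.23 -0.64  1.17 -0.   -0.6 ] t 8.0
```

```bash
python3 -m inch '[[[0,0,0],[0,0,0],150],[[0,0,0],[0,0,0],200],[[0,0,0],[0,0,0],200],[[0,0,0],[0,0,0],200],[[0,0,0],[0,0,0],200],[[0,0,-0.02],[0,0,0],200],[[0,0,-0.05],[0,0,0],200],[[0,0,-0.08],[0,0,0],200]]' 30
python3 - <<'E'
from meas import *
o=status.get_obs();M=rot(o['ee_rot']);p,d,c=cap('wrist','w7.png')
P=cloud(c,d);T=(P-o['eef_pos'])@M
m=(d>0)&(np.hypot(T[...,0],T[...,1])<.021)&(T[...,2]>-.03)&(T[...,2]<.03)
print(m.sum(), np.percentile(T[m],[2,50,98],axis=0).round(4))
go([.5127,.1531,.12],-174.5)
E
```

```text
time_s: 9.0
eef_pos: [0.4534, -0.1016, 0.0883]
ee_rot: [0.0, -0.047, 0.999, -0.0]
ft_force: [0.6, 0.3, -0.7]
opening: 0.0439
finger_force: 31.0
6468 [[-0.0171 -0.0187 -0.0175]
 [ 0.0026  0.0001 -0.0155]
 [ 0.0189  0.0188 -0.0115]]
shift [-0.0817  0.249  -0.0279] yaw now -174.55 wz -0.05 pos [ 0.4552 -0.1026  0.0925] tilt [ 0.0053 -0.003  -1.    ] q [-0.5  -0.3  -0.54  1.33 -0.   -0.6 ] t 9.05
```

View pics/w7.png

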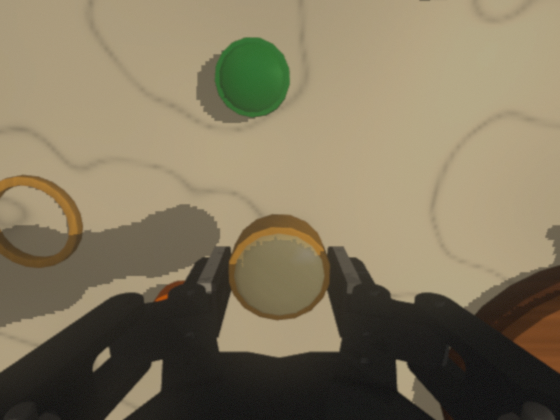

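```bash
python3 -m inch '[[[-0.01,0.03,-0.05],[0,0,0],200],[[-0.03,0.08,-0.05],[0,0,0],200],[[-0.045,0.13,-0.05],[0,0,0],200],[[-0.06,0.18,-0.05],[0,0,0],200],[[-0.075,0.225,-0.05],[0,0,0],200],[[-0.081,0.248,-0.05],[0,0,0],200],[[-0.081,0.248,-0.02],[0,0,0],200],[[-0.081,0.248,-0.02],[0,0,0],200]]' 30
python3 - <<'E'
from meas import *
o=status.get_obs();M=rot(o['ee_rot']);p,d,c=cap('wrist')
P=cloud(c,d);T=(P-o['eef_pos'])@M
m=(d>0)&(np.hypot(T[...,0],T[...,1])<.021)&(T[...,2]>-.03)&(T[...,2]<.03)
print(m.sum(), np.percentile(T[m],[2,50,98],axis=0).round(4))
carousel(p,d,c)
go([.5125,.1531,.0425],-174.5)
E
```

```text
time_s: 10.05
eef_pos: [0.5088, 0.1533, 0.1051]
ee_rot: [-0.002, -0.048, 0.999, -0.0]
ft_force: [-0.0, 0.3, -0.8]
opening: 0.0443
finger_force: 31.2
6471 [[-0.0173 -0.0187 -0.0175]
 [ 0.0026  0.0001 -0.0155]
 [ 0.019   0.0188 -0.0115]]
handle top 570.0413818359375 158.4335479736328 27.26567268371582 11.700159072875977 dir 5.7617826 z 0.07954725863280998
disc ((0.5617635250091553, 0.15777428448200226), 0.10305368155241013)
grey [275.5 211.6] [54.6 80.6] floor [0.5047 0.1507 0.034 ] depthz 0.0353
grey [287.4 270. ] [59.6 72.2] floor [0.5472 0.1633 0.034 ] depthz 0.1212
grey [283.3 336.9] [147.7 471.2] floor [0.603  0.1659 0.034 ] depthz 0.1833
pointer [0.4444 0.1473 0.0481] [0.4654 0.1543 0.0546] 970
shift [-0.0029 -0.0002  0.064 ] yaw now -174.55 wz -0.05 pos [0.5097 0.1531 0.1065] tilt [-1.4e-03 -2.0e-04 -1.0e+00] q [ 0.05 -0.09 -0.32  1.34 -0.   -0.05] t 10.1
```

```bash
python3 -m inch '[[[-0.001,0,0.02],[0,0,0],200],[[-0.001,0,0.04],[0,0,0],200],[[-0.001,0,0.052],[0,0,0],200],[[-0.001,0,0.052],[0,0,0],200],[[-0.001,0,0.052],[0,0,0],200],[[-0.001,0,0.052],[0,0,0],200]]'
python3 - <<'E'
from meas import *
go([.5125,.1531,.0425],-174.5)
E
```

```text
time_s: 10.85
eef_pos: [0.5119, 0.1532, 0.0555]
ee_rot: [0.001, -0.048, 0.999, -0.0]
ft_force: [0.0, 0.3, -0.7]
opening: 0.0445
finger_force: 31.2
shift [-0.0006 -0.0002  0.013 ] yaw now -174.55 wz -0.05 pos [0.5119 0.1532 0.0555] tilt [ 0.0014 -0.     -1.    ] q [ 0.05 -0.05 -0.38  1.24 -0.   -0.05] t 10.85
```

Centred within a millimetre. I'll go down in small steps while watching the force.

```bash
python3 -m inch '[[[0,0,0.004],[0,0,0],200],[[0,0,0.008],[0,0,0],200],[[0,0,0.010],[0,0,0],200],[[0,0,0.011],[0,0,0],200],[[0,0,0.011],[0,0,0],200],[[0,0,0.011],[0,0,0],200]]'
```

```text
time_s: 11.6
eef_pos: [0.5113, 0.1532, 0.0437]
ee_rot: [0.0, -0.048, 0.999, -0.0]
ft_force: [0.4, -0.4, -1.4]
opening: 0.0442
finger_force: 31.2
```

```bash
python3 -m inch '[[[0,0,0.0005],[0,0,0],200],[[0,0,0.001],[0,0,0],200],[[0,0,0.0015],[0,0,0],200],[[0,0,0.0015],[0,0,0],200]]'
```

```text
time_s: 12.1
eef_pos: [0.5113, 0.1532, 0.0426]
ee_rot: [0.0, -0.048, 0.999, -0.0]
ft_force: [-2.9, -0.0, 4.9]
opening: 0.0438
finger_force: 31.7
```

Contact at 4.9 N with the underside on the cup floor. Now release and rise.

```bash
python3 -m inch '[[[0,0,0],[0,0,0],115],[[0,0,0],[0,0,0],105],[[0,0,0],[0,0,0],85],[[0,0,0],[0,0,0],60],[[0,0,0],[0,0,0],60],[[0,0,-0.02],[0,0,0],60],[[0,0,-0.06],[0,0,0],60],[[0,0,-0.12],[0,0,0],60]]'
python3 -m inch '[[[0.0,0,-0.06],[0,0,0],0],[[0.0,0,-0.08],[0,0,0],0],[[0.0,0,-0.08],[0,0,0],0],[[0.0,0,-0.08],[0,0,0],0]]'
python3 - <<'E'
from meas import *
p,d,c=cap('wrist','w8.png');carousel(p,d,c);P=cloud(c,d)
r=np.hypot(P[...,0]-.5125,P[...,1]-.1531)
m=(d>0)&(r<.028)&(P[...,2]>.048)&(P[...,2]<.07); print('lens',cv2.minEnclosingCircle(P[m][:,:2].astype(np.float32)),np.percentile(P[m][:,2],[1,50,99]))
q=P[m]; w=np.hypot(*(q[:,:2]-[.5125,.1531]).T)
k=(w>.020); A=np.c_[q[k][:,:2],np.ones(k.sum())]; print('rim slope',np.linalg.lstsq(A,q[k][:,2],rcond=None)[0][:2])
print(status.get_obs()['eef_pos'])
E
```

```text
time_s: 13.1
eef_pos: [0.5099, 0.1531, 0.1618]
ee_rot: [-0.002, -0.048, 0.999, -0.0]
ft_force: [0.6, 1.3, 0.7]
opening: 0.0653
finger_force: 0.0
time_s: 13.6
eef_pos: [0.5108, 0.1532, 0.2406]
ee_rot: [-0.001, -0.048, 0.999, -0.0]
ft_force: [0.1, -0.7, 0.3]
opening: 0.0854
finger_force: 0.0
handle top 576.5294189453125 159.23263549804688 50.374271392822266 11.294821739196777 dir 5.658012 z 0.07941132776974258
disc ((0.5773165225982666, 0.1592857837677002), 0.10512610524892807)
grey [278.6 182.8] [49.8 50.8] floor [0.5136 0.1533 0.034 ] depthz 0.0353
grey [282.9 178. ] [14.8 28.5] floor [0.5079 0.1574 0.034 ] depthz 0.0586
grey [277.6 348.3] [178.5 479.3] floor [0.7242 0.1722 0.034 ] depthz 0.3177
grey [229.1 266.4] [20.8 25.9] floor [0.6178 0.1054 0.034 ] depthz 0.0352
grey [327.3 266.7] [20.7 25.7] floor [0.6072 0.2194 0.034 ] depthz 0.0353
pointer [0.4447 0.1473 0.0478] [0.4657 0.1543 0.0546] 351
pointer [0.4917 0.2241 0.3072] [0.4925 0.2266 0.3126] 178
lens ((0.5117224454879761, 0.15317662060260773), 0.023107822984457016) [0.05069395 0.05768818 0.0605071 ]
rim slope [0.01666848 0.00237114]
[0.51053322 0.15314824 0.240278  ]
```

View pics/w8.png

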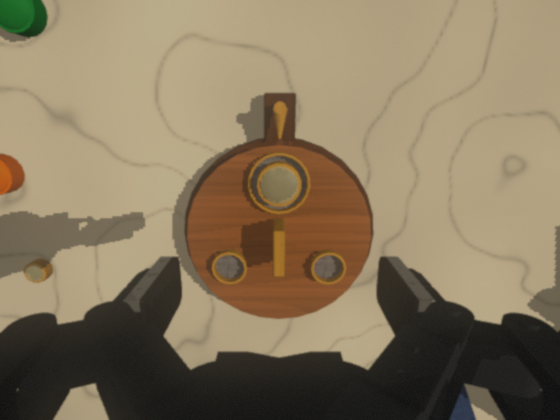

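The lens at (279,184) sits flat in the large cup, its top at 0.060 m (34+25 mm expected), within 1 mm of the load point. The cup is still lined up with the pointer at (280,120), and the gripper is clear of everything.

```bash
python3 -c "
from bench import job_done
print(job_done())"
```

```text
the job is handed in; nothing more can be done
None
```

The carousel is turned so the large cup stands at the pointer, the large lens lies flat in it with its glass up, and the job was handed in at about 14 s with the gripper clear.

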